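Weigh a forged hammer head on the bench beam scale

TASK

Weigh the hammer head lying in the pan: swing the arrest lever slowly right over to ease the beam down and see how it tips, then arrest it again before you touch the poise, slide the poise along the beam to where it balances, and lower the beam once more so that it hangs free and still with its pointer level with the index mark for a good second. Finish with the beam arrested again and the poise left at the balance. Never touch beam or poise while the beam is free or let the beam drop, and leave the hammer head and the things lying about where they are.

Things in the scene. Friction and masses are not known exactly. Their poses are not given: they have to be found in the camera images.
- scale: single-beam bench scale, grey cast base 330 x 130 x 45 mm, fixed. Origin on the table under the fulcrum; beam along this frame's -y, pan at +y, robot's side about -x. Fulcrum axis (along x) at z 150 mm between column cheeks (y within 17, x within 23, up to z 162). Index post (30 x 8 mm) at y -290 up to z 200. Arrest shaft under the beam with two cams, y +50 and -70: turned up they hold it level
- index (a point): point of the fixed index mark, a 4 mm thick steel lug on the index post, at the height of the level beam's axis (150 mm above the table, y -274.5 mm in the scale's frame)
- pointer_tip (a point): tip of the beam's pointer, 273 mm from the fulcrum; at the index mark's height when the beam is level, 2.7 mm higher or lower for each 0.01 rad
- beam: steel beam, 10 mm thick (x), 18 mm high, from 90 mm on the pan's side of the fulcrum to 240 mm on the other side, then a thin pointer; brass balance nut at the pan's end; graduated every 10 mm. Origin on the fulcrum axis, axes as the scale's when level. It carries the pan and the poise
- beam_tilt (a joint): tilt of the beam, rad: 0 level, positive pointer up, limits +-0.125. When free it settles within about 1.5 s at a tilt proportional to the error: 0.014 rad for each 10 mm that the poise is from balance; pointer up (always so at first) means the poise must go outwards
- poise (a joint): position of the poise along the beam, m: 0 at the first graduation (95 mm from the fulcrum), grows outwards, away from the pan, up to 0.125. It sits anywhere by friction, about 2 N to slide. Balance lies somewhere between 0.09 and 0.123, depending on the hammer head's unknown mass
- poise_knob (a point): top centre of the poise's knob, 193 mm above the table when level. Poise: dark steel block round the beam, 34 mm across the beam, 34 mm along it, 34 mm high (25 to 59 mm below this point), with an upright knob 20 mm in diameter, 25 mm high. Block or knob can be gripped across the beam; the knob also along it. The arrest shaft runs 86 mm below this point
- arrest_lever (a joint): arrest lever, rad: 0 beam arrested (leaning 0.55 rad from upright to the scale's -x, the robot's side), 1.1 fully released (leaning 0.55 rad to +x). Turns about the scale's y, stays where left, 2 to 4 N at the grip. The cams drop the beam little up to 0.3, then faster; it is wholly free from 0.95 on. Swing it at about 0.5 rad/s (under 1) so that the beam follows the cams gently
- lever_pivot (a point): point on the lever's axis, in the plane in which its grip moves (scale's frame: y -345 mm, z 103 mm)
- lever_knob (a point): centre of the lever's black barrel grip, 22 mm in diameter, 50 mm long along the lever, 92 mm from the lever's axis on a stem 8 mm in diameter; nothing else within 45 mm of it
- pan_top (a point): centre of the pan's floor, 30 mm above the table when level; round steel pan 120 mm across with a low rim, hung in a stirrup from the beam's end 85 mm from the fulcrum, free to swing
- forging: forged hammer head of dark steel lying in the pan, 107 x 26 x 28 mm, mass unknown (0.38 to 0.52 kg); origin at the middle of its underside, x along it
- hammer: bystander: hand hammer 300 mm long lying on the table behind the scale
- tin: bystander: metal tin 70 mm in diameter, 100 mm high, to the right of the scale, origin at its underside
- tongs: bystander: blacksmith's tongs about 230 mm long, 16 mm high, lying to the left of the scale
Things that resemble listed ones, but are neither listed nor needed, are in the scene too. What is shaped like the forging but brown or yellow is not meant.

How it is judged (in metres and radians):
On the way, in this order (a step that is already met when the one before it is completed fails the run):
1. beam released with the lever fully over and untouched: it tips, pointer up (value of joint arrest_lever above 0.95 rad and value of joint beam_tilt above 0.02 rad and contact force between each of the fingers, the arm and beam below 0.2 N), for 0.3 s.
2. beam arrested again, level (value of joint arrest_lever below 0.1 rad and value of joint beam_tilt between -0.025 and 0.025 rad), for 0.2 s.
3. beam free again, nobody touching it or the poise, still, with the pointer at the index mark (within 2 mm: 0.007 rad) (value of joint arrest_lever above 0.95 rad and value of joint beam_tilt between -0.007 and 0.007 rad and velocity of joint beam_tilt between -0.03 and 0.03 rad/s and contact force between each of the fingers, the arm and beam below 0.2 N), for 1 s.
At the end, for the whole second after the job is handed in: The arrest lever is back within 0.1 rad of its arrested end, the beam is held level (within 0.025 rad) and still, the poise stands at rest where this hammer head balances (within about 10 mm), and the hammer head lies in the pan (all of step 2 and velocity of joint beam_tilt between -0.02 and 0.02 rad/s and velocity of joint poise between -0.005 and 0.005 m/s and horizontal distance between forging and pan_top below 0.045 m and linear speed of forging below 0.02 m/s and ((contact force between forging and anything else between 3.556 and 3.973 N and value of joint poise between 0.0833 and 0.1026 m) or (contact force between forging and anything else between 3.973 and 4.194 N and value of joint poise between 0.0886 and 0.1079 m) or (contact force between forging and anything else between 4.194 and 4.414 N and value of joint poise between 0.0939 and 0.1133 m) or (contact force between forging and anything else between 4.414 and 4.635 N and value of joint poise between 0.0992 and 0.1186 m) or (contact force between forging and anything else between 4.635 and 4.856 N and value of joint poise between 0.1046 and 0.1239 m) or (contact force between forging and anything else between 4.856 and 5.273 N and value of joint poise between 0.1099 and 0.1292 m))); the robot touches nothing.
It fails at once if beam or poise touched while the beam is not arrested (lever more than 0.25 rad from its arrested end) (value of joint arrest_lever above 0.25 rad and contact force between any of the fingers, the arm and beam above 1 N).
It fails at once if the loaded end of the beam let drop (pointer rising faster than 0.4 rad/s) (velocity of joint beam_tilt above 0.4 rad/s).
It fails at once if the hammer head touched or shifted off the pan's middle (contact force between the fingers and forging above 1 N or horizontal distance between forging and pan_top above 0.045 m).
It fails at once if a thing lying about shifted by more than 30 mm (distance of any of hammer, tin, tongs from where it was at the start of the episode above 0.03 m).
It also fails if it takes over 72 s, if anything falls off the work surface, if the arm or the gripper's body presses on something with over 40 N, if the wrist force passes 120 N, or if a joint passes its speed limit or range.

ROBOT

A 6-joint arm with a two-finger parallel gripper is mounted at the origin on the work surface. World frame = base frame: x ahead of the robot, y to its left, z up, the work surface at z = 0. Lengths are in mm, angles in degrees, forces in N, time in s.
With the tool pointing down it reaches from about 300 to 850 mm from the base axis. Payload 4.2 kg.
Tool frame: the origin (TCP) lies between the finger pads; the fingertips stand 22 mm ahead of it and the grasp point (between the pads) lies 3 mm ahead of it; z points along the fingers, y is the direction in which the jaws open and shut (so a half turn about z gives the same grasp; the last joint's range is limited). The gripper opens to 91 mm and grips with 3 to 60 N. Pads are 32 mm wide; open, the fingers measure 118 mm over their backs; the gripper's body (76 mm by 178 mm) begins 60 mm behind the grasp point.
Start: joints at [-76.203, 18.312, 89.639, -0, 72.044, -1.146], TCP at [148.268, -555.57, 235.976] pointing down, gripper open.
Joint ranges: [-177.97, 177.97], [-48.28, 115.42], [12.27, 149.76], [-77.06, 257.06], [2.81, 150.46], [-146.56, 146.56]. Speed limits (degrees/s): [147.25, 147.25, 180, 180, 180, 180].

INTERFACE

Orientations are given as [roll, pitch, yaw] about the fixed x, y, z axes, in that order (R = Rz(yaw) Ry(pitch) Rx(roll)).
In Python, from workcell import telemetry, cams, env gives the robot as it stands.
- The arm moves only by the shell command python3 -m inch 'ROWS' [FORCE]. ROWS is JSON, a list of rows, each an object of numbers: "x", "y", "z": the shift along the tool's x, y, z in cm; "yaw": the turn about the tool's z in units of 5 degrees (1.0 is 5 degrees); "gripper": the gripper's target within -1 to 1 (fully open at 1, half-way at 0, shut at -1). A call has 1 to 12 rows; each row shifts and turns the commanded pose from where the row before left it, along the tool's axes as they then stand; what a row does not reach is not made up. A row lasts 1/12 s, in which the tool goes at most 41.7 mm and 7.16 degrees, less where a joint would pass 70% of its speed; a pose out of reach is approached as far as the arm can. A call is refused whole if a number of a shift passes 4.17 or a number of a turn 1, either way. A call with a gripper value outside its range is refused whole. The fingers move at their own pace and stop on an object; FORCE is the grip in N (left out, the last holds). Time passes only in rows, so rows that do not move let the fingers close. It gives the time, the measured TCP pose, the force and the opening at its end, in the units of the state.
- telemetry.state(): the state, without advancing time (a new reading comes with each control period).
- cams.grab_frame(name): name is "scene" or "top"; returns a dict with "pixels" (384x512x3 uint8, red, green, blue), "mtx" (3x3 intrinsics, pixels), "rvec" (rotation vector, rad) and "tvec" (3), from world to camera coordinates, as OpenCV has them. Camera axes: x right, y down, z forward; pixel columns grow to the right and rows downward; lengths in mm; the calibration is good to about 2 mm. A picture is of the moment at which its call begins. There is no depth.
- env.job_done(): hands the job in, once; it reports no verdict.
The state is a dict: "time_s": time; "qpos": joint angles; "qvel": joint speeds; "effort": joint torques, N m; "ee_pos": TCP position; "ee_rot": TCP orientation; "force": force on the tool from outside, world axes, zero at the start; "torque": the same for the moment, N m; "gripper_width": finger opening in mm.
Only numpy, scipy, OpenCV 4.12 (cv2) and the standard library are available. Lean on these libraries where they do the work, as an engineer would, in place of code of your own. Each camera call takes 0.05 s, during which the arm holds its last target. There are 200 camera calls.

## Working session

There is one attempt and no reset: what is moved stays moved. The work goes in short steps, Python scripts to look and compute and a shell command to move; the robot and the scene stay as the last step left them, time stands still between calls to the robot, and variables do not carry over. Pictures are saved under pics/ and viewed, about 8 in all and at most 12, crops included, and the job is handed in when it is done.

```bash
ls; mkdir -p pics
cat > h.py <<'E'
import numpy as np,cv2
from workcell import telemetry,cams,env
def grab(n):
    f=cams.grab_frame(n); f['R']=cv2.Rodrigues(np.array(f['rvec'],float))[0]; f['t']=np.array(f['tvec'],float).ravel(); f['K']=np.array(f['mtx'],float); return f
def save(f,p,crop=None,s=1):
    im=f['pixels'][:,:,::-1]
    if crop: im=im[crop[1]:crop[3],crop[0]:crop[2]]
    cv2.imwrite(p,cv2.resize(im,None,fx=s,fy=s,interpolation=cv2.INTER_CUBIC))
def ray(f,u,v):
    d=f['R'].T@np.linalg.solve(f['K'],[u,v,1]); return -f['R'].T@f['t'],d/np.linalg.norm(d)
def onz(f,u,v,z):
    o,d=ray(f,u,v); return o+d*(z-o[2])/d[2]
def tri(f1,p1,f2,p2):
    o1,d1=ray(f1,*p1);o2,d2=ray(f2,*p2)
    s=np.linalg.lstsq(np.c_[d1,-d2],o2-o1,rcond=None)[0]
    a=o1+s[0]*d1;b=o2+s[1]*d2
    return (a+b)/2,np.linalg.norm(a-b)
def proj(f,P): return cv2.projectPoints(np.array(P,float).reshape(-1,1,3),np.array(f['rvec'],float),f['t'],f['K'],None)[0].reshape(-1,2)
E
python3 - <<'E'
from h import *
for n in('scene','top'):
    f=grab(n); save(f,f'pics/{n}0.png',s=1.56); print(n,-f['R'].T@f['t'],f['R'][2],f['K'][0,0])
s=telemetry.state();print(s['time_s'],s['ee_pos'],s['ee_rot'],s['gripper_width'])
E
```

```text
pics
scene [ 971.34400371  724.65650352 1163.50112546] [-0.31426748 -0.54290082 -0.77877766] 483.23314126101934
top [ 463.62326923   11.52619927 1374.61020605] [ 0.09246224 -0.00694273 -0.99569199] 480.2892268324719
0.1 [ 148.16971995 -555.1777776   235.21180498] [-1.79912008e+02  6.45369464e-05  1.49443307e+01] 91.27920323184944
```

View pics/scene0.png

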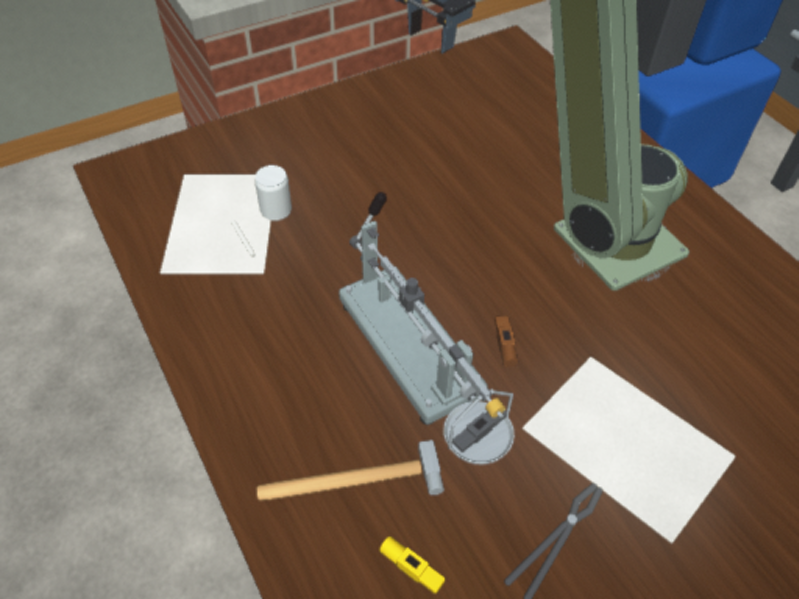

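View pics/top0.png

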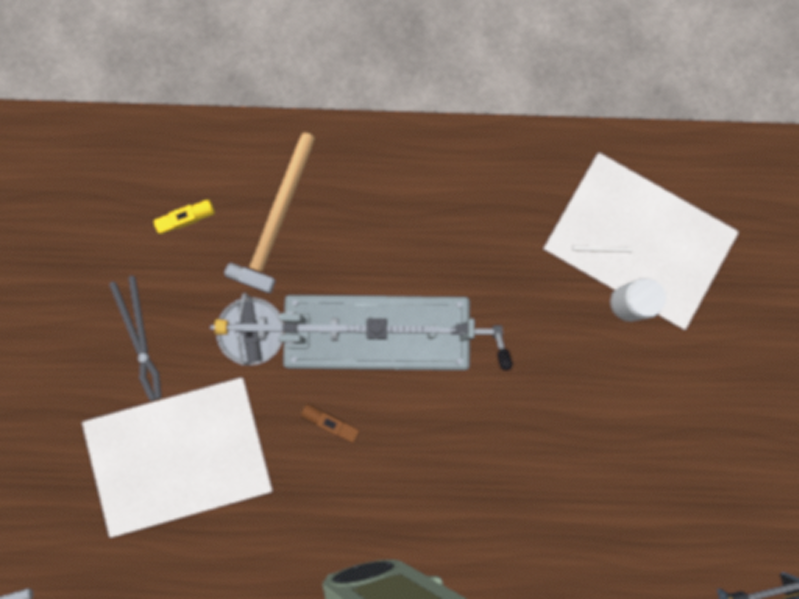

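The scene view shows the lever grip at about (377,203) and the poise at about (411,290). The top view shows the grip at (505,358), the poise at (376,328), the nut at (221,326) and the base corners at (284,297) to (469,369), in display pixels (×1.56).

Run:
```python
from h import *
T=grab('top');S=grab('scene');k=1.5625
c=np.array([(284,297),(469,297),(468,369),(285,369)])/k
C=np.array([onz(T,*p,45) for p in c]);print(C.round(1))
def blob(f,box):
    x0,y0,x1,y1=box;g=f['pixels'][y0:y1,x0:x1].max(2).astype(int)
    m=(g<45).astype(np.uint8);n,l,st,ce=cv2.connectedComponentsWithStats(m);i=1+np.argmax(st[1:,4]);print(st[i],ce[i]);return ce[i]+[x0,y0]
a=blob(T,(310,215,335,245));b=blob(S,(228,115,256,145));print('knob',a,b,tri(T,a,S,b))
print('poise guess',tri(T,np.array((376,327))/k,S,np.array((411,283))/k))
A=T['pixels'][185:245,225:340][:,:,::-1];B=S['pixels'][115:215,220:300][:,:,::-1]
A=cv2.resize(A,None,fx=5,fy=5,interpolation=2);B=cv2.resize(B,None,fx=5,fy=5,interpolation=2)
o=np.zeros((600,800,3),np.uint8);o[:300,:575]=A;cv2.imwrite('pics/a.png',o[:300,:575]);cv2.imwrite('pics/b.png',B)
```

```text
[[ 590.9  192.    45. ]
 [ 600.3 -137.2   45. ]
 [ 472.4 -137.7   45. ]
 [ 463.6  185.1   45. ]]
[10 10  7 12 51] [13.01960784 14.45098039]
[ 9 10 10 13 67] [13.1641791 16.2238806]
knob [323.01960784 229.45098039] [241.1641791 131.2238806] (array([ 490.62466875, -181.96275177,  175.46468539]), np.float64(1.9760208648348594))
poise guess (array([535.12506825,  24.21991859, 188.71469463]), np.float64(3.6061561705384455))
```

View pics/a.png

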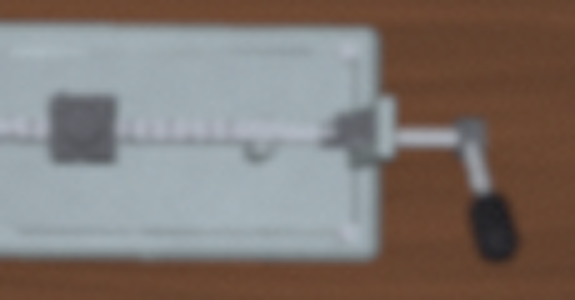

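View pics/b.png

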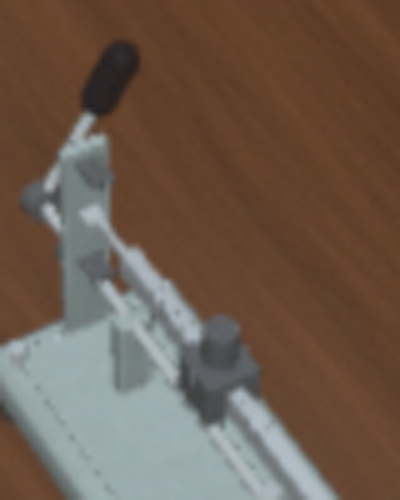

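The top crop shows the lever hub at about (319,212), the grip at (323,230) and the poise at (242,211). The scene crop shows the knob top at (264,180) and the hub at (228,155), in native pixels.

Run:
```python
from h import *
T=grab('top');S=grab('scene')
print('poise',tri(T,(241.8,210.6),S,(264.4,180)),onz(T,241.8,210.6,193),onz(S,264.4,180,193))
print('hub',tri(T,(319.2,212),S,(227.6,155)),onz(T,319.2,212,103),onz(S,227.6,155,103))
print('knob',onz(T,323,229.5,181.4),onz(S,241.2,131.2,181.4))
print('tip?',onz(T,292,211.5,150),onz(S,238,158,150))
# nut
for f,b in((T,(130,195,160,225)),(S,(300,245,335,275))):
    x0,y0,x1,y1=b;h=cv2.cvtColor(f['pixels'][y0:y1,x0:x1].copy(),cv2.COLOR_RGB2HSV);m=(h[...,0]>12)&(h[...,0]<30)&(h[...,1]>120)&(h[...,2]>140);v,u=np.nonzero(m);print(len(u),u.mean()+x0,v.mean()+y0,onz(f,u.mean()+x0,v.mean()+y0,150))
```

```text
poise (array([530.97843178,  21.91754757, 188.75081759]), np.float64(1.2804814136905693)) [530.21218499  22.24383116 193.        ] [533.40929904  24.59860893 193.        ]
hub (array([ 537.88875518, -183.35440329,   97.28306954]), np.float64(0.6477197114112978)) [ 537.28761908 -182.29896443  103.        ] [ 540.46174502 -178.69841479  103.        ]
knob [ 489.55410058 -180.39682041  181.4       ] [ 494.1339238 -177.1943325  181.4      ]
tip? [ 533.90676238 -105.57739899  150.        ] [ 538.88903389 -114.00538806  150.        ]
65 140.7846153846154 208.95384615384614 [529.66329237 279.97040896 150.        ]
82 316.9024390243902 260.4634146341463 [530.50451765 276.16186369 150.        ]
```

```bash
python3 -m inch '[{"yaw":0.91,"z":-1.2,"gripper":0.1},{"yaw":0.91,"z":-1.2,"gripper":0.1},{"yaw":0.91,"z":-1.2,"gripper":0.1},{"x":2.3,"y":-2.5},{"x":2.3,"y":-2.5},{"x":2.3,"y":-2.5},{"x":2.3,"y":-2.5},{"x":2.3,"y":-2.5},{"x":2.3,"y":-2.5},{"x":2.3,"y":-2.5},{"x":2.3,"y":-2.5},{"x":2.3,"y":-2.5}]' 8; python3 -m inch '[{"x":2.3,"y":-2.5},{"x":2.3,"y":-2.5},{"x":2.3,"y":-2.5},{"x":2.3,"y":-2.5},{"x":0,"y":0},{"x":0,"y":0}]'
```

```text
invalid input
invalid input
```

```bash
python3 -m inch '[{"x":0,"y":0,"z":-1.2,"yaw":0.91,"gripper":0.1}]' 8; python3 -m inch '[{"yaw":0.91,"z":-1.2}]'; python3 -m inch '[{"x":0,"y":0,"z":-1.2,"yaw":0.91}]'
```

```text
time_s: 0.38
ee_pos: [147.9, -554.2, 245.7]
ee_rot: [-179.7, 0.0, 10.3]
force: [-0.7, 0.1, 0.5]
gripper_width: 87.0invalid input
invalid input
```

All keys are needed in every row.

```bash
python3 -m inch '[{"x":0,"y":0,"z":-1.2,"yaw":0.91,"gripper":0.1},{"x":0,"y":0,"z":-1.2,"yaw":0.91,"gripper":0.1},{"x":2.3,"y":-2.5,"z":0,"yaw":0,"gripper":0.1},{"x":2.3,"y":-2.5,"z":0,"yaw":0,"gripper":0.1},{"x":2.3,"y":-2.5,"z":0,"yaw":0,"gripper":0.1},{"x":2.3,"y":-2.5,"z":0,"yaw":0,"gripper":0.1},{"x":2.3,"y":-2.5,"z":0,"yaw":0,"gripper":0.1},{"x":2.3,"y":-2.5,"z":0,"yaw":0,"gripper":0.1},{"x":2.3,"y":-2.5,"z":0,"yaw":0,"gripper":0.1},{"x":2.3,"y":-2.5,"z":0,"yaw":0,"gripper":0.1},{"x":2.3,"y":-2.5,"z":0,"yaw":0,"gripper":0.1},{"x":2.3,"y":-2.5,"z":0,"yaw":0,"gripper":0.1}]' 8; python3 -m inch '[{"x":2.3,"y":-2.5,"z":0,"yaw":0,"gripper":0.1},{"x":2.3,"y":-2.5,"z":0,"yaw":0,"gripper":0.1},{"x":2.3,"y":-2.5,"z":0,"yaw":0,"gripper":0.1},{"x":0,"y":0,"z":0,"yaw":0,"gripper":0.1},{"x":0,"y":0,"z":0,"yaw":0,"gripper":0.1},{"x":0,"y":0,"z":0,"yaw":0,"gripper":0.1}]'
```

```text
time_s: 1.38
ee_pos: [373.3, -299.0, 272.1]
ee_rot: [180.0, -0.0, 1.3]
force: [-0.1, -0.7, -0.3]
gripper_width: 50.2
time_s: 1.88
ee_pos: [439.5, -224.1, 271.8]
ee_rot: [180.0, 0.0, 1.3]
force: [0.5, 0.6, -0.1]
gripper_width: 50.0
```

```bash
python3 -m inch '[{"x":2.62,"y":-2.12,"z":0,"yaw":0,"gripper":0.1},{"x":2.63,"y":-2.12,"z":0,"yaw":0,"gripper":0.1},{"x":0,"y":0,"z":1.8,"yaw":0,"gripper":0.1},{"x":0,"y":0,"z":1.8,"yaw":0,"gripper":0.1},{"x":0,"y":0,"z":1.8,"yaw":0,"gripper":0.1},{"x":0,"y":0,"z":1.8,"yaw":0,"gripper":0.1},{"x":0,"y":0,"z":1.6,"yaw":0,"gripper":0.1},{"x":0,"y":0,"z":0,"yaw":0,"gripper":0.1},{"x":0,"y":0,"z":0,"yaw":0,"gripper":0.1}]'
python3 - <<'E'
from h import *
f=grab('scene');save(f,'pics/c.png',(190,70,310,190),5)
E
```

```text
time_s: 2.63
ee_pos: [490.5, -181.4, 183.6]
ee_rot: [-180.0, 0.1, 1.2]
force: [1.5, 0.2, 0.7]
gripper_width: 50.4
```

View pics/c.png

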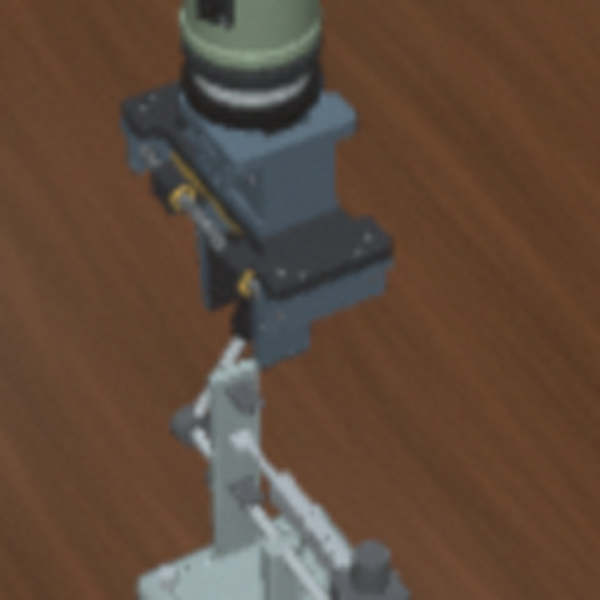

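The fingers straddle the grip, with the stem showing below the near finger at about (240,350) in the crop. I'll close them.

```bash
python3 -m inch '[{"x":0,"y":0,"z":0,"yaw":0,"gripper":-0.6},{"x":0,"y":0,"z":0,"yaw":0,"gripper":-0.6},{"x":0,"y":0,"z":0,"yaw":0,"gripper":-0.6},{"x":0,"y":0,"z":0,"yaw":0,"gripper":-0.6},{"x":0,"y":0,"z":0,"yaw":0,"gripper":-0.6},{"x":0,"y":0,"z":0,"yaw":0,"gripper":-0.6}]' 10
python3 -c "
import numpy as np
q=np.linspace(0,1.1,31);p=q-.55
x=np.sin(p)*9.2;z=-np.cos(p)*9.2
for a,b in zip(np.diff(x),np.diff(z)):print('%.2f %.2f'%(a,b),end='; ')"
```

```text
time_s: 3.18
ee_pos: [491.6, -180.1, 184.4]
ee_rot: [-180.0, -0.0, 1.3]
force: [-0.3, 1.7, 3.0]
gripper_width: 21.5
0.29 -0.17; 0.30 -0.16; 0.30 -0.15; 0.31 -0.14; 0.31 -0.13; 0.32 -0.12; 0.32 -0.10; 0.32 -0.09; 0.33 -0.08; 0.33 -0.07; 0.33 -0.06; 0.33 -0.04; 0.34 -0.03; 0.34 -0.02; 0.34 -0.01; 0.34 0.01; 0.34 0.02; 0.34 0.03; 0.33 0.04; 0.33 0.06; 0.33 0.07; 0.33 0.08; 0.32 0.09; 0.32 0.10; 0.32 0.12; 0.31 0.13; 0.31 0.14; 0.30 0.15; 0.30 0.16; 0.29 0.17;
```

```bash
python3 -m inch '[{"x":0.29,"y":0,"z":-0.17,"yaw":0,"gripper":-0.6},{"x":0.30,"y":0,"z":-0.16,"yaw":0,"gripper":-0.6},{"x":0.30,"y":0,"z":-0.15,"yaw":0,"gripper":-0.6},{"x":0.31,"y":0,"z":-0.14,"yaw":0,"gripper":-0.6},{"x":0.31,"y":0,"z":-0.13,"yaw":0,"gripper":-0.6},{"x":0.32,"y":0,"z":-0.12,"yaw":0,"gripper":-0.6},{"x":0.32,"y":0,"z":-0.10,"yaw":0,"gripper":-0.6},{"x":0.32,"y":0,"z":-0.09,"yaw":0,"gripper":-0.6},{"x":0.33,"y":0,"z":-0.08,"yaw":0,"gripper":-0.6},{"x":0.33,"y":0,"z":-0.07,"yaw":0,"gripper":-0.6}]'
```

```text
time_s: 4.02
ee_pos: [523.1, -179.5, 196.1]
ee_rot: [-180.0, -0.0, 1.3]
force: [-3.6, 1.2, 0.3]
gripper_width: 21.8
```

Force is low and the grip holds, so I'll carry on with the swing.

```bash
python3 -m inch '[{"x":0.33,"y":0,"z":-0.06,"yaw":0,"gripper":-0.6},{"x":0.33,"y":0,"z":-0.04,"yaw":0,"gripper":-0.6},{"x":0.34,"y":0,"z":-0.03,"yaw":0,"gripper":-0.6},{"x":0.34,"y":0,"z":-0.02,"yaw":0,"gripper":-0.6},{"x":0.34,"y":0,"z":-0.01,"yaw":0,"gripper":-0.6},{"x":0.34,"y":0,"z":0.01,"yaw":0,"gripper":-0.6},{"x":0.34,"y":0,"z":0.02,"yaw":0,"gripper":-0.6},{"x":0.34,"y":0,"z":0.03,"yaw":0,"gripper":-0.6},{"x":0.33,"y":0,"z":0.04,"yaw":0,"gripper":-0.6},{"x":0.33,"y":0,"z":0.06,"yaw":0,"gripper":-0.6}]'; python3 -m inch '[{"x":0.33,"y":0,"z":0.07,"yaw":0,"gripper":-0.6},{"x":0.33,"y":0,"z":0.08,"yaw":0,"gripper":-0.6},{"x":0.32,"y":0,"z":0.09,"yaw":0,"gripper":-0.6},{"x":0.32,"y":0,"z":0.10,"yaw":0,"gripper":-0.6},{"x":0.32,"y":0,"z":0.12,"yaw":0,"gripper":-0.6},{"x":0.31,"y":0,"z":0.13,"yaw":0,"gripper":-0.6},{"x":0.31,"y":0,"z":0.14,"yaw":0,"gripper":-0.6},{"x":0.30,"y":0,"z":0.15,"yaw":0,"gripper":-0.6},{"x":0.30,"y":0,"z":0.16,"yaw":0,"gripper":-0.6},{"x":0.29,"y":0,"z":0.17,"yaw":0,"gripper":-0.6},{"x":0,"y":0,"z":0,"yaw":0,"gripper":-0.6}]'
```

```text
time_s: 4.85
ee_pos: [557.2, -178.9, 196.6]
ee_rot: [180.0, -0.1, 1.3]
force: [-2.9, 2.2, 4.3]
gripper_width: 21.7
time_s: 5.77
ee_pos: [590.2, -178.3, 184.6]
ee_rot: [179.9, -0.3, 1.3]
force: [1.5, 1.2, 2.1]
gripper_width: 21.8
```

```bash
python3 -m inch '[{"x":0,"y":0,"z":0,"yaw":0,"gripper":0.1},{"x":0,"y":0,"z":0,"yaw":0,"gripper":0.1},{"x":0,"y":0,"z":0,"yaw":0,"gripper":0.1},{"x":0,"y":0,"z":0,"yaw":0,"gripper":0.1},{"x":0,"y":0,"z":0,"yaw":0,"gripper":0.1},{"x":0,"y":0,"z":0,"yaw":0,"gripper":0.1},{"x":0,"y":0,"z":0,"yaw":0,"gripper":0.1},{"x":0,"y":0,"z":0,"yaw":0,"gripper":0.1},{"x":0,"y":0,"z":0,"yaw":0,"gripper":0.1},{"x":0,"y":0,"z":0,"yaw":0,"gripper":0.1},{"x":0,"y":0,"z":0,"yaw":0,"gripper":0.1},{"x":0,"y":0,"z":0,"yaw":0,"gripper":0.1}]'; python3 -m inch '[{"x":0,"y":0,"z":0,"yaw":0,"gripper":0.1},{"x":0,"y":0,"z":0,"yaw":0,"gripper":0.1},{"x":0,"y":0,"z":0,"yaw":0,"gripper":0.1},{"x":0,"y":0,"z":0,"yaw":0,"gripper":0.1},{"x":0,"y":0,"z":0,"yaw":0,"gripper":0.1},{"x":0,"y":0,"z":0,"yaw":0,"gripper":0.1}]'
python3 - <<'E'
from h import *
f=grab('scene');t=grab('top');np.savez('free1.npz',s=f['pixels'],t=t['pixels'])
o=np.zeros((600,800,3),np.uint8)
A=cv2.imread('pics/scene0.png');A=cv2.resize(A,(512,384),interpolation=cv2.INTER_AREA)[125:275,220:320]
B=f['pixels'][125:275,220:320,::-1]
cv2.imwrite('pics/d.png',np.hstack([cv2.resize(i,None,fx=4,fy=4,interpolation=2) for i in(A,B)]))
E
```

```text
time_s: 6.77
ee_pos: [587.6, -178.2, 184.0]
ee_rot: [180.0, -0.0, 1.3]
force: [0.5, -0.3, -0.1]
gripper_width: 50.2
time_s: 7.27
ee_pos: [587.6, -178.2, 184.0]
ee_rot: [180.0, -0.0, 1.3]
force: [-0.1, -0.2, -0.3]
gripper_width: 50.3
```

View pics/d.png

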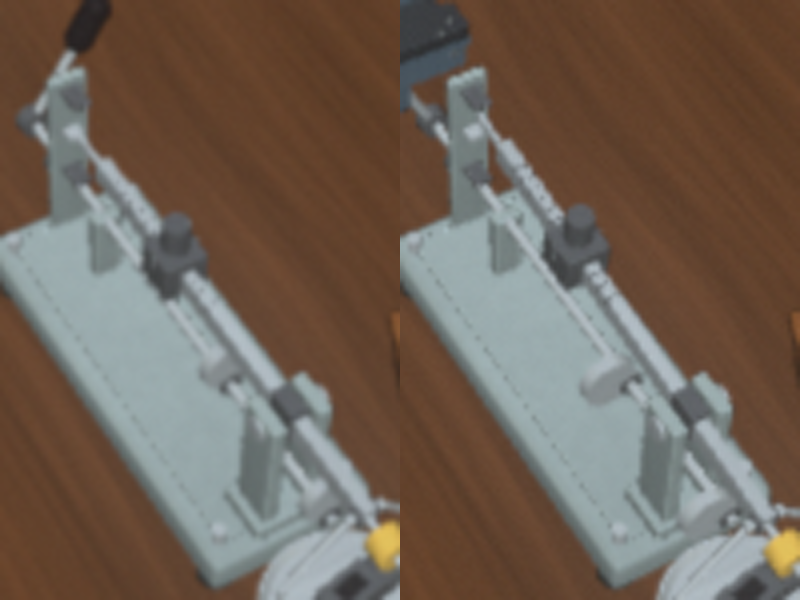

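The left panel shows the arrested beam with the tip at about (75,130). The right panel shows it free, with the pointer about 23 crop pixels higher, so it has tipped pointer-up. Next I'll measure the tilt by patch tracking.

```bash
cat >> h.py <<'E'
import sys
th=np.radians(1.3);O=np.array([530.8,164,0.]);Rs=np.array([[np.cos(th),-np.sin(th),0],[np.sin(th),np.cos(th),0],[0,0,1]])
def W(y,z,tau,x=0):  # beam point (scale-frame y, height z when level) tilted by tau
    h=z-150;return O+Rs@np.array([x,y*np.cos(tau)+h*np.sin(tau),150-y*np.sin(tau)+h*np.cos(tau)])
def tilt(f,ref,img,pts,lo=-.03,hi=.13,half=9):
    # compare ECC/template: LK flow of points on beam vs. predicted displacement per rad
    a=cv2.cvtColor(ref,cv2.COLOR_RGB2GRAY);b=cv2.cvtColor(img,cv2.COLOR_RGB2GRAY);out=[]
    for y,z in pts:
        p=proj(f,[W(y,z,0)]).astype(np.float32).reshape(-1,1,2)
        q,st,er=cv2.calcOpticalFlowPyrLK(a,b,p,None,winSize=(13,13),maxLevel=1)
        j=(proj(f,[W(y,z,.1)])-proj(f,[W(y,z,0)]))[0]/.1
        d=(q-p).ravel();out.append((y,z,p.ravel().round(1),d.round(2),round(float(d@j/(j@j)),4),float(er.ravel()[0])))
    return out
E
python3 - <<'E'
from h import *
A=cv2.imread('pics/scene0.png');A=np.ascontiguousarray(cv2.resize(A,(512,384),interpolation=cv2.INTER_AREA)[:,:,::-1])
f=grab('scene');B=np.load('free1.npz')['s']
for r in tilt(f,A,B,[(-141,193),(-141,185),(-141,170),(-234,155),(-237,150),(-270,150),(105,150)]):print(*r)
print(telemetry.state()['time_s'])
E
```

```text
-141 193 [263.9 179.7] [ 0.18 -2.15] 0.0806 3.455806255340576
-141 185 [263.8 181.6] [ 0.2  -2.13] 0.0801 3.8191568851470947
-141 170 [263.7 185.3] [ 0.36 -2.32] 0.0843 3.6647558212280273
-234 155 [246.3 166.6] [ 2.71 -0.98] 0.0215 15.237980842590332
-237 150 [245.7 167.1] [ 2.89 -0.8 ] 0.0167 16.073780059814453
-270 150 [239.9 159.6] [ 1.18 -3.06] 0.0495 14.120562553405762
105 150 [316.  257.9] [-0.47  1.67] 0.0805 5.557877063751221
7.4167
```

Tilt is about 0.081 rad, so the poise must go out about 58 mm. First I'll grip the lever and arrest the beam.

```bash
python3 -m inch '[{"x":0,"y":0,"z":0,"yaw":0,"gripper":-0.6},{"x":0,"y":0,"z":0,"yaw":0,"gripper":-0.6},{"x":0,"y":0,"z":0,"yaw":0,"gripper":-0.6},{"x":0,"y":0,"z":0,"yaw":0,"gripper":-0.6},{"x":0,"y":0,"z":0,"yaw":0,"gripper":-0.6},{"x":0,"y":0,"z":0,"yaw":0,"gripper":-0.6}]' 10
python3 -m inch '[{"x":-0.29,"y":0,"z":-0.17,"yaw":0,"gripper":-0.6},{"x":-0.30,"y":0,"z":-0.16,"yaw":0,"gripper":-0.6},{"x":-0.30,"y":0,"z":-0.15,"yaw":0,"gripper":-0.6},{"x":-0.31,"y":0,"z":-0.14,"yaw":0,"gripper":-0.6},{"x":-0.31,"y":0,"z":-0.13,"yaw":0,"gripper":-0.6},{"x":-0.32,"y":0,"z":-0.12,"yaw":0,"gripper":-0.6},{"x":-0.32,"y":0,"z":-0.10,"yaw":0,"gripper":-0.6},{"x":-0.32,"y":0,"z":-0.09,"yaw":0,"gripper":-0.6},{"x":-0.33,"y":0,"z":-0.08,"yaw":0,"gripper":-0.6},{"x":-0.33,"y":0,"z":-0.07,"yaw":0,"gripper":-0.6}]'
```

```text
time_s: 7.92
ee_pos: [587.6, -178.3, 183.9]
ee_rot: [180.0, 0.0, 1.3]
force: [-0.1, -1.0, -0.2]
gripper_width: 21.5
time_s: 8.75
ee_pos: [556.0, -178.9, 196.1]
ee_rot: [180.0, -0.0, 1.3]
force: [3.2, -1.5, -6.4]
gripper_width: 21.6
```

```bash
python3 -m inch '[{"x":-0.33,"y":0,"z":-0.06,"yaw":0,"gripper":-0.6},{"x":-0.33,"y":0,"z":-0.04,"yaw":0,"gripper":-0.6},{"x":-0.34,"y":0,"z":-0.03,"yaw":0,"gripper":-0.6},{"x":-0.34,"y":0,"z":-0.02,"yaw":0,"gripper":-0.6},{"x":-0.34,"y":0,"z":-0.01,"yaw":0,"gripper":-0.6},{"x":-0.34,"y":0,"z":0.01,"yaw":0,"gripper":-0.6},{"x":-0.34,"y":0,"z":0.02,"yaw":0,"gripper":-0.6},{"x":-0.34,"y":0,"z":0.03,"yaw":0,"gripper":-0.6},{"x":-0.33,"y":0,"z":0.04,"yaw":0,"gripper":-0.6},{"x":-0.33,"y":0,"z":0.06,"yaw":0,"gripper":-0.6}]'; python3 -m inch '[{"x":-0.33,"y":0,"z":0.07,"yaw":0,"gripper":-0.6},{"x":-0.33,"y":0,"z":0.08,"yaw":0,"gripper":-0.6},{"x":-0.32,"y":0,"z":0.09,"yaw":0,"gripper":-0.6},{"x":-0.32,"y":0,"z":0.10,"yaw":0,"gripper":-0.6},{"x":-0.32,"y":0,"z":0.12,"yaw":0,"gripper":-0.6},{"x":-0.31,"y":0,"z":0.13,"yaw":0,"gripper":-0.6},{"x":-0.31,"y":0,"z":0.14,"yaw":0,"gripper":-0.6},{"x":-0.30,"y":0,"z":0.15,"yaw":0,"gripper":-0.6},{"x":-0.30,"y":0,"z":0.16,"yaw":0,"gripper":-0.6},{"x":-0.40,"y":0,"z":0.20,"yaw":0,"gripper":-0.6},{"x":0,"y":0,"z":0,"yaw":0,"gripper":-0.6},{"x":0,"y":0,"z":0,"yaw":0,"gripper":-0.6}]'
python3 - <<'E'
from h import *
f=grab('scene')
A=cv2.imread('pics/scene0.png');A=np.ascontiguousarray(cv2.resize(A,(512,384),interpolation=cv2.INTER_AREA)[:,:,::-1])
np.savez('arr1.npz',s=f['pixels'])
for r in tilt(f,A,f['pixels'],[(-141,193),(-141,170),(105,150)]):print(*r)
E
```

```text
time_s: 9.58
ee_pos: [522.9, -179.5, 196.9]
ee_rot: [180.0, -0.1, 1.3]
force: [3.7, 2.3, 1.2]
gripper_width: 21.7
time_s: 10.58
ee_pos: [489.1, -180.1, 183.0]
ee_rot: [-180.0, 0.2, 1.3]
force: [0.8, 2.8, 2.6]
gripper_width: 21.7
-141 193 [263.9 179.7] [ 0.09 -0.01] 0.0021 1.10299551486969
-141 170 [263.7 185.3] [ 0.09 -0.01] 0.0012 0.9894600510597229
105 150 [316.  257.9] [ 0.09 -0.03] -0.0027 2.3015902042388916
```

Arrested: the tilt reads about 0. Next I'll release the lever, rise and go to the poise knob.

```bash
python3 -m inch '[{"x":0,"y":0,"z":0,"yaw":0,"gripper":0.1},{"x":0,"y":0,"z":0,"yaw":0,"gripper":0.1},{"x":0,"y":0,"z":0,"yaw":0,"gripper":0.1},{"x":0,"y":0,"z":0,"yaw":0,"gripper":0.1},{"x":0,"y":0,"z":-1.7,"yaw":0,"gripper":0.1},{"x":0,"y":0,"z":-2,"yaw":0,"gripper":0.1},{"x":0,"y":0,"z":-2,"yaw":0,"gripper":0.1},{"x":0,"y":0,"z":-1,"yaw":0,"gripper":0.1}]'; python3 -m inch '[{"x":0.5,"y":-2.25,"z":0,"yaw":0,"gripper":0.1},{"x":0.5,"y":-2.25,"z":0,"yaw":0,"gripper":0.1},{"x":0.5,"y":-2.25,"z":0,"yaw":0,"gripper":0.1},{"x":0.5,"y":-2.25,"z":0,"yaw":0,"gripper":0.1},{"x":0.5,"y":-2.25,"z":0,"yaw":0,"gripper":0.1},{"x":0.55,"y":-2.25,"z":0,"yaw":0,"gripper":0.1},{"x":0.55,"y":-2.25,"z":0,"yaw":0,"gripper":0.1},{"x":0.55,"y":-2.25,"z":0,"yaw":0,"gripper":0.1},{"x":0.55,"y":-2.25,"z":0,"yaw":0,"gripper":0.1},{"x":0,"y":0,"z":0,"yaw":0,"gripper":0.1},{"x":0,"y":0,"z":0,"yaw":0,"gripper":0.1}]'
```

```text
time_s: 11.3
ee_pos: [491.0, -180.9, 252.8]
ee_rot: [179.9, -0.2, 1.3]
force: [0.5, -1.2, -0.5]
gripper_width: 50.1
time_s: 12.22
ee_pos: [532.5, 23.7, 250.1]
ee_rot: [180.0, 0.1, 1.4]
force: [0.8, -0.7, -0.2]
gripper_width: 50.3
```

```bash
python3 -m inch '[{"x":0,"y":0,"z":1.2,"yaw":0,"gripper":0.1},{"x":0,"y":0,"z":1.2,"yaw":0,"gripper":0.1},{"x":0,"y":0,"z":1.2,"yaw":0,"gripper":0.1},{"x":0,"y":0,"z":1.0,"yaw":0,"gripper":0.1},{"x":0,"y":0,"z":0.8,"yaw":0,"gripper":0.1},{"x":0,"y":0,"z":0,"yaw":0,"gripper":0.1},{"x":0,"y":0,"z":0,"yaw":0,"gripper":0.1}]';python3 -m inch '[{"x":0,"y":0,"z":0,"yaw":0,"gripper":-0.7},{"x":0,"y":0,"z":0,"yaw":0,"gripper":-0.7},{"x":0,"y":0,"z":0,"yaw":0,"gripper":-0.7},{"x":0,"y":0,"z":0,"yaw":0,"gripper":-0.7},{"x":0,"y":0,"z":0,"yaw":0,"gripper":-0.7},{"x":0,"y":0,"z":0,"yaw":0,"gripper":-0.7}]' 10
```

```text
time_s: 12.8
ee_pos: [532.6, 22.7, 196.4]
ee_rot: [180.0, 0.0, 1.3]
force: [1.0, 0.0, 0.7]
gripper_width: 50.0
time_s: 13.3
ee_pos: [532.9, 23.5, 196.8]
ee_rot: [-180.0, -0.0, 1.3]
force: [1.1, 0.7, -0.0]
gripper_width: 19.7
```

```bash
python3 -m inch '[{"x":0,"y":0.58,"z":0,"yaw":0,"gripper":-0.7},{"x":0,"y":0.58,"z":0,"yaw":0,"gripper":-0.7},{"x":0,"y":0.58,"z":0,"yaw":0,"gripper":-0.7},{"x":0,"y":0.58,"z":0,"yaw":0,"gripper":-0.7},{"x":0,"y":0.58,"z":0,"yaw":0,"gripper":-0.7},{"x":0,"y":0.58,"z":0,"yaw":0,"gripper":-0.7},{"x":0,"y":0.58,"z":0,"yaw":0,"gripper":-0.7},{"x":0,"y":0.58,"z":0,"yaw":0,"gripper":-0.7},{"x":0,"y":0.58,"z":0,"yaw":0,"gripper":-0.7},{"x":0,"y":0.58,"z":0,"yaw":0,"gripper":-0.7},{"x":0,"y":0,"z":0,"yaw":0,"gripper":-0.7},{"x":0,"y":0,"z":0,"yaw":0,"gripper":-0.7}]'; python3 -m inch '[{"x":0,"y":0,"z":0,"yaw":0,"gripper":0.1},{"x":0,"y":0,"z":0,"yaw":0,"gripper":0.1},{"x":0,"y":0,"z":0,"yaw":0,"gripper":0.1},{"x":0,"y":0,"z":0,"yaw":0,"gripper":0.1},{"x":0,"y":0,"z":0,"yaw":0,"gripper":0.1},{"x":0,"y":0,"z":-1.4,"yaw":0,"gripper":0.1},{"x":0,"y":0,"z":-2,"yaw":0,"gripper":0.1},{"x":0,"y":0,"z":-2,"yaw":0,"gripper":0.1},{"x":0,"y":0,"z":0,"yaw":0,"gripper":0.1},{"x":0,"y":0,"z":0,"yaw":0,"gripper":0.1}]'
```

```text
time_s: 14.3
ee_pos: [534.0, -36.2, 196.7]
ee_rot: [179.9, 0.0, 1.3]
force: [-0.1, -1.6, -0.4]
gripper_width: 19.5
time_s: 15.13
ee_pos: [534.5, -34.7, 251.4]
ee_rot: [180.0, -0.1, 1.3]
force: [0.5, -0.0, -0.2]
gripper_width: 50.6
```

```bash
python3 -m inch '[{"x":-0.59,"y":1.81,"z":0,"yaw":0,"gripper":0.1},{"x":-0.59,"y":1.81,"z":0,"yaw":0,"gripper":0.1},{"x":-0.59,"y":1.81,"z":0,"yaw":0,"gripper":0.1},{"x":-0.59,"y":1.81,"z":0,"yaw":0,"gripper":0.1},{"x":-0.59,"y":1.81,"z":0,"yaw":0,"gripper":0.1},{"x":-0.59,"y":1.81,"z":0,"yaw":0,"gripper":0.1},{"x":-0.59,"y":1.81,"z":0,"yaw":0,"gripper":0.1},{"x":-0.59,"y":1.81,"z":0,"yaw":0,"gripper":0.1},{"x":0,"y":0,"z":0,"yaw":0,"gripper":0.1},{"x":0,"y":0,"z":0,"yaw":0,"gripper":0.1}]'; python3 -m inch '[{"x":0,"y":0,"z":1.6,"yaw":0,"gripper":0.1},{"x":0,"y":0,"z":1.6,"yaw":0,"gripper":0.1},{"x":0,"y":0,"z":1.6,"yaw":0,"gripper":0.1},{"x":0,"y":0,"z":1.0,"yaw":0,"gripper":0.1},{"x":0,"y":0,"z":0.9,"yaw":0,"gripper":0.1},{"x":0,"y":0,"z":0,"yaw":0,"gripper":-0.6},{"x":0,"y":0,"z":0,"yaw":0,"gripper":-0.6},{"x":0,"y":0,"z":0,"yaw":0,"gripper":-0.6},{"x":0,"y":0,"z":0,"yaw":0,"gripper":-0.6},{"x":0,"y":0,"z":0,"yaw":0,"gripper":-0.6},{"x":0,"y":0,"z":0,"yaw":0,"gripper":-0.6}]'
python3 - <<'E'
from h import *
f=grab('scene');t=grab('top');np.savez('arr2.npz',s=f['pixels'],t=t['pixels'])
E
```

```text
time_s: 15.97
ee_pos: [489.3, -180.8, 249.3]
ee_rot: [-179.9, 0.1, 1.2]
force: [0.2, 0.3, -0.4]
gripper_width: 50.1
time_s: 16.88
ee_pos: [490.6, -180.1, 184.4]
ee_rot: [-180.0, -0.1, 1.3]
force: [0.4, 2.9, 1.9]
gripper_width: 21.5
```

```bash
python3 -m inch '[{"x":0.29,"y":0,"z":-0.17,"yaw":0,"gripper":-0.6},{"x":0.30,"y":0,"z":-0.16,"yaw":0,"gripper":-0.6},{"x":0.30,"y":0,"z":-0.15,"yaw":0,"gripper":-0.6},{"x":0.31,"y":0,"z":-0.14,"yaw":0,"gripper":-0.6},{"x":0.31,"y":0,"z":-0.13,"yaw":0,"gripper":-0.6},{"x":0.32,"y":0,"z":-0.12,"yaw":0,"gripper":-0.6},{"x":0.32,"y":0,"z":-0.10,"yaw":0,"gripper":-0.6},{"x":0.32,"y":0,"z":-0.09,"yaw":0,"gripper":-0.6},{"x":0.33,"y":0,"z":-0.08,"yaw":0,"gripper":-0.6},{"x":0.33,"y":0,"z":-0.07,"yaw":0,"gripper":-0.6}]';python3 -m inch '[{"x":0.33,"y":0,"z":-0.06,"yaw":0,"gripper":-0.6},{"x":0.33,"y":0,"z":-0.04,"yaw":0,"gripper":-0.6},{"x":0.34,"y":0,"z":-0.03,"yaw":0,"gripper":-0.6},{"x":0.34,"y":0,"z":-0.02,"yaw":0,"gripper":-0.6},{"x":0.34,"y":0,"z":-0.01,"yaw":0,"gripper":-0.6},{"x":0.34,"y":0,"z":0.01,"yaw":0,"gripper":-0.6},{"x":0.34,"y":0,"z":0.02,"yaw":0,"gripper":-0.6},{"x":0.34,"y":0,"z":0.03,"yaw":0,"gripper":-0.6},{"x":0.33,"y":0,"z":0.04,"yaw":0,"gripper":-0.6},{"x":0.33,"y":0,"z":0.06,"yaw":0,"gripper":-0.6}]'; python3 -m inch '[{"x":0.33,"y":0,"z":0.07,"yaw":0,"gripper":-0.6},{"x":0.33,"y":0,"z":0.08,"yaw":0,"gripper":-0.6},{"x":0.32,"y":0,"z":0.09,"yaw":0,"gripper":-0.6},{"x":0.32,"y":0,"z":0.10,"yaw":0,"gripper":-0.6},{"x":0.32,"y":0,"z":0.12,"yaw":0,"gripper":-0.6},{"x":0.31,"y":0,"z":0.13,"yaw":0,"gripper":-0.6},{"x":0.31,"y":0,"z":0.14,"yaw":0,"gripper":-0.6},{"x":0.30,"y":0,"z":0.15,"yaw":0,"gripper":-0.6},{"x":0.30,"y":0,"z":0.16,"yaw":0,"gripper":-0.6},{"x":0.29,"y":0,"z":0.17,"yaw":0,"gripper":-0.6},{"x":0,"y":0,"z":0,"yaw":0,"gripper":-0.6}]'
```

```text
time_s: 17.82
ee_pos: [519.9, -179.6, 195.2]
ee_rot: [-179.9, 0.3, 1.3]
force: [-3.4, 3.1, 1.8]
gripper_width: 21.8
time_s: 18.65
ee_pos: [555.3, -179.0, 196.0]
ee_rot: [-180.0, -0.0, 1.3]
force: [-3.4, 3.9, 3.5]
gripper_width: 21.6
time_s: 19.57
ee_pos: [588.5, -178.4, 184.1]
ee_rot: [180.0, -0.3, 1.3]
force: [2.1, 4.9, 1.7]
gripper_width: 22.0
```

```bash
python3 -m inch '[{"x":0,"y":0,"z":0,"yaw":0,"gripper":0.1},{"x":0,"y":0,"z":0,"yaw":0,"gripper":0.1},{"x":0,"y":0,"z":0,"yaw":0,"gripper":0.1},{"x":0,"y":0,"z":0,"yaw":0,"gripper":0.1},{"x":0,"y":0,"z":0,"yaw":0,"gripper":0.1},{"x":0,"y":0,"z":0,"yaw":0,"gripper":0.1},{"x":0,"y":0,"z":0,"yaw":0,"gripper":0.1},{"x":0,"y":0,"z":0,"yaw":0,"gripper":0.1},{"x":0,"y":0,"z":0,"yaw":0,"gripper":0.1},{"x":0,"y":0,"z":0,"yaw":0,"gripper":0.1},{"x":0,"y":0,"z":0,"yaw":0,"gripper":0.1},{"x":0,"y":0,"z":0,"yaw":0,"gripper":0.1}]'; python3 -m inch '[{"x":0,"y":0,"z":0,"yaw":0,"gripper":0.1},{"x":0,"y":0,"z":0,"yaw":0,"gripper":0.1},{"x":0,"y":0,"z":0,"yaw":0,"gripper":0.1},{"x":0,"y":0,"z":0,"yaw":0,"gripper":0.1},{"x":0,"y":0,"z":0,"yaw":0,"gripper":0.1},{"x":0,"y":0,"z":0,"yaw":0,"gripper":0.1},{"x":0,"y":0,"z":0,"yaw":0,"gripper":0.1},{"x":0,"y":0,"z":0,"yaw":0,"gripper":0.1},{"x":0,"y":0,"z":0,"yaw":0,"gripper":0.1},{"x":0,"y":0,"z":0,"yaw":0,"gripper":0.1},{"x":0,"y":0,"z":0,"yaw":0,"gripper":0.1}]'
python3 - <<'E'
from h import *
f=grab('scene');np.savez('free2.npz',s=f['pixels'])
A=np.load('arr2.npz')['s'];B=f['pixels']
for r in tilt(f,A,B,[(-200,193),(-200,185),(-200,170),(-228,157),(-238,150),(-270,150),(105,150)]):print(*r)
A,B=[i[115:225,210:300,::-1] for i in(A,B)]
cv2.imwrite('pics/e.png',np.hstack([cv2.resize(i,None,fx=4.4,fy=5.4,interpolation=2) for i in(A,B)]))
E
```

```text
time_s: 20.57
ee_pos: [586.3, -178.5, 183.7]
ee_rot: [180.0, -0.0, 1.3]
force: [0.5, -0.5, -0.1]
gripper_width: 50.3
time_s: 21.48
ee_pos: [586.3, -178.5, 183.7]
ee_rot: [180.0, -0.0, 1.3]
force: [0.9, 0.7, 0.0]
gripper_width: 49.9
-200 193 [252.6 165.3] [ 0.05 -0.16] 0.0043 0.9785503149032593
-200 185 [252.5 167.3] [ 0.05 -0.16] 0.0043 1.076553225517273
-200 170 [252.5 170.9] [ 0.03 -0.2 ] 0.0048 1.337278127670288
-228 157 [247.3 167.5] [ 0.01 -0.13] 0.0026 1.6028106212615967
-238 150 [245.6 166.8] [ 0.02 -0.12] 0.0023 1.7625739574432373
-270 150 [239.9 159.6] [ 0.07 -0.08] 0.0013 1.4911242723464966
105 150 [316.  257.9] [-0.03  0.1 ] 0.0049 2.5539941787719727
```

View pics/e.png

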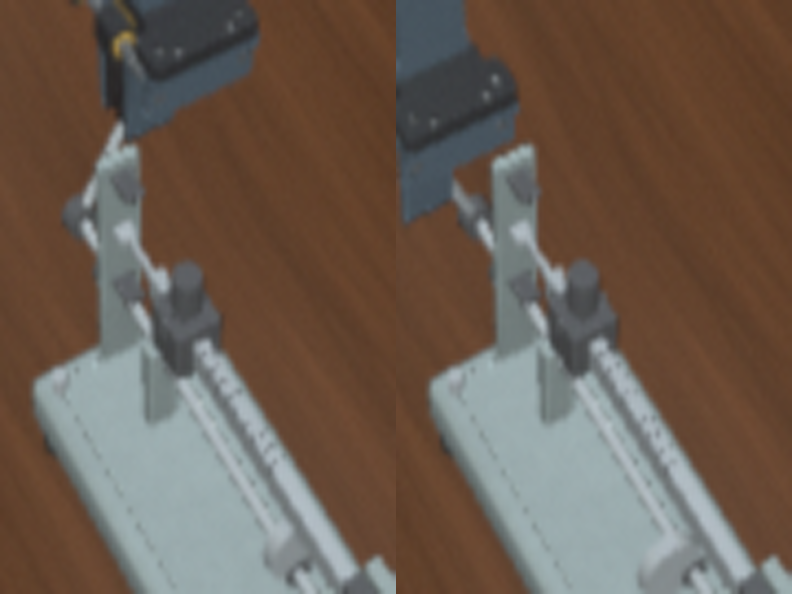

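The beam is still, but it reads about +0.0045 rad pointer-up, with the tip at about (520,232) in the right panel. That's inside the 0.007 band but only just, so I'll arrest, move the poise out 3 mm more and check again.

```bash
python3 -m inch '[{"x":0,"y":0,"z":0,"yaw":0,"gripper":-0.6},{"x":0,"y":0,"z":0,"yaw":0,"gripper":-0.6},{"x":0,"y":0,"z":0,"yaw":0,"gripper":-0.6},{"x":0,"y":0,"z":0,"yaw":0,"gripper":-0.6},{"x":0,"y":0,"z":0,"yaw":0,"gripper":-0.6},{"x":0,"y":0,"z":0,"yaw":0,"gripper":-0.6}]' 10
python3 -m inch '[{"x":-0.29,"y":0,"z":-0.17,"yaw":0,"gripper":-0.6},{"x":-0.30,"y":0,"z":-0.16,"yaw":0,"gripper":-0.6},{"x":-0.30,"y":0,"z":-0.15,"yaw":0,"gripper":-0.6},{"x":-0.31,"y":0,"z":-0.14,"yaw":0,"gripper":-0.6},{"x":-0.31,"y":0,"z":-0.13,"yaw":0,"gripper":-0.6},{"x":-0.32,"y":0,"z":-0.12,"yaw":0,"gripper":-0.6},{"x":-0.32,"y":0,"z":-0.10,"yaw":0,"gripper":-0.6},{"x":-0.32,"y":0,"z":-0.09,"yaw":0,"gripper":-0.6},{"x":-0.33,"y":0,"z":-0.08,"yaw":0,"gripper":-0.6},{"x":-0.33,"y":0,"z":-0.07,"yaw":0,"gripper":-0.6}]'; python3 -m inch '[{"x":-0.33,"y":0,"z":-0.06,"yaw":0,"gripper":-0.6},{"x":-0.33,"y":0,"z":-0.04,"yaw":0,"gripper":-0.6},{"x":-0.34,"y":0,"z":-0.03,"yaw":0,"gripper":-0.6},{"x":-0.34,"y":0,"z":-0.02,"yaw":0,"gripper":-0.6},{"x":-0.34,"y":0,"z":-0.01,"yaw":0,"gripper":-0.6},{"x":-0.34,"y":0,"z":0.01,"yaw":0,"gripper":-0.6},{"x":-0.34,"y":0,"z":0.02,"yaw":0,"gripper":-0.6},{"x":-0.34,"y":0,"z":0.03,"yaw":0,"gripper":-0.6},{"x":-0.33,"y":0,"z":0.04,"yaw":0,"gripper":-0.6},{"x":-0.33,"y":0,"z":0.06,"yaw":0,"gripper":-0.6}]'; python3 -m inch '[{"x":-0.33,"y":0,"z":0.07,"yaw":0,"gripper":-0.6},{"x":-0.33,"y":0,"z":0.08,"yaw":0,"gripper":-0.6},{"x":-0.32,"y":0,"z":0.09,"yaw":0,"gripper":-0.6},{"x":-0.32,"y":0,"z":0.10,"yaw":0,"gripper":-0.6},{"x":-0.32,"y":0,"z":0.12,"yaw":0,"gripper":-0.6},{"x":-0.31,"y":0,"z":0.13,"yaw":0,"gripper":-0.6},{"x":-0.31,"y":0,"z":0.14,"yaw":0,"gripper":-0.6},{"x":-0.30,"y":0,"z":0.15,"yaw":0,"gripper":-0.6},{"x":-0.30,"y":0,"z":0.16,"yaw":0,"gripper":-0.6},{"x":-0.35,"y":0,"z":0.20,"yaw":0,"gripper":-0.6},{"x":0,"y":0,"z":0,"yaw":0,"gripper":-0.6},{"x":0,"y":0,"z":0,"yaw":0,"gripper":-0.6}]'
```

```text
time_s: 22.03
ee_pos: [586.3, -178.4, 183.6]
ee_rot: [-180.0, 0.0, 1.3]
force: [-0.1, 1.4, -0.5]
gripper_width: 22.0
time_s: 22.87
ee_pos: [554.6, -179.0, 195.7]
ee_rot: [-180.0, 0.0, 1.3]
force: [2.4, 1.9, -7.0]
gripper_width: 21.6
time_s: 23.7
ee_pos: [521.9, -179.6, 196.8]
ee_rot: [-180.0, -0.2, 1.3]
force: [4.7, 4.6, -2.4]
gripper_width: 21.7
time_s: 24.7
ee_pos: [489.3, -180.2, 184.8]
ee_rot: [-180.0, -0.1, 1.3]
force: [0.4, 5.2, 2.4]
gripper_width: 21.8
```

```bash
python3 -m inch '[{"x":0,"y":0,"z":0,"yaw":0,"gripper":0.1},{"x":0,"y":0,"z":0,"yaw":0,"gripper":0.1},{"x":0,"y":0,"z":0,"yaw":0,"gripper":0.1},{"x":0,"y":0,"z":0,"yaw":0,"gripper":0.1},{"x":0,"y":0,"z":-1.7,"yaw":0,"gripper":0.1},{"x":0,"y":0,"z":-2,"yaw":0,"gripper":0.1},{"x":0,"y":0,"z":-2,"yaw":0,"gripper":0.1},{"x":0,"y":0,"z":-1,"yaw":0,"gripper":0.1},{"x":0,"y":0,"z":0,"yaw":0,"gripper":0.1},{"x":0,"y":0,"z":0,"yaw":0,"gripper":0.1}]'
```

```text
time_s: 25.53
ee_pos: [489.3, -180.8, 250.2]
ee_rot: [180.0, -0.0, 1.3]
force: [1.0, 0.8, -0.9]
gripper_width: 50.1
```

```bash
python3 -m inch '[{"x":0.6,"y":-1.81,"z":0,"yaw":0,"gripper":0.1},{"x":0.6,"y":-1.81,"z":0,"yaw":0,"gripper":0.1},{"x":0.6,"y":-1.81,"z":0,"yaw":0,"gripper":0.1},{"x":0.6,"y":-1.81,"z":0,"yaw":0,"gripper":0.1},{"x":0.6,"y":-1.81,"z":0,"yaw":0,"gripper":0.1},{"x":0.6,"y":-1.81,"z":0,"yaw":0,"gripper":0.1},{"x":0.6,"y":-1.81,"z":0,"yaw":0,"gripper":0.1},{"x":0.6,"y":-1.81,"z":0,"yaw":0,"gripper":0.1},{"x":0,"y":0,"z":0,"yaw":0,"gripper":0.1}]'; python3 -m inch '[{"x":0,"y":0,"z":1.4,"yaw":0,"gripper":0.1},{"x":0,"y":0,"z":1.4,"yaw":0,"gripper":0.1},{"x":0,"y":0,"z":1.0,"yaw":0,"gripper":0.1},{"x":0,"y":0,"z":0.9,"yaw":0,"gripper":0.1},{"x":0,"y":0,"z":0.7,"yaw":0,"gripper":0.1},{"x":0,"y":0,"z":0,"yaw":0,"gripper":-0.7},{"x":0,"y":0,"z":0,"yaw":0,"gripper":-0.7},{"x":0,"y":0,"z":0,"yaw":0,"gripper":-0.7},{"x":0,"y":0,"z":0,"yaw":0,"gripper":-0.7},{"x":0,"y":0,"z":0,"yaw":0,"gripper":-0.7},{"x":0,"y":0,"z":0,"yaw":0,"gripper":-0.7}]' 10
```

```text
time_s: 26.28
ee_pos: [534.2, -32.2, 248.5]
ee_rot: [-179.9, 0.2, 1.5]
force: [-0.7, -0.1, 0.5]
gripper_width: 49.9
time_s: 27.2
ee_pos: [534.6, -35.2, 196.9]
ee_rot: [179.9, -0.1, 1.3]
force: [0.6, -1.8, 1.6]
gripper_width: 19.6
```

```bash
python3 -m inch '[{"x":0,"y":0.1,"z":0,"yaw":0,"gripper":-0.7},{"x":0,"y":0.1,"z":0,"yaw":0,"gripper":-0.7},{"x":0,"y":0.1,"z":0,"yaw":0,"gripper":-0.7},{"x":0,"y":0,"z":0,"yaw":0,"gripper":-0.7},{"x":0,"y":0,"z":0,"yaw":0,"gripper":-0.7},{"x":0,"y":0,"z":0,"yaw":0,"gripper":-0.7}]'; python3 -m inch '[{"x":0,"y":0,"z":0,"yaw":0,"gripper":0.1},{"x":0,"y":0,"z":0,"yaw":0,"gripper":0.1},{"x":0,"y":0,"z":0,"yaw":0,"gripper":0.1},{"x":0,"y":0,"z":0,"yaw":0,"gripper":0.1},{"x":0,"y":0,"z":0,"yaw":0,"gripper":0.1},{"x":0,"y":0,"z":-1.4,"yaw":0,"gripper":0.1},{"x":0,"y":0,"z":-2,"yaw":0,"gripper":0.1},{"x":0,"y":0,"z":-2,"yaw":0,"gripper":0.1},{"x":0,"y":0,"z":0,"yaw":0,"gripper":0.1},{"x":0,"y":0,"z":0,"yaw":0,"gripper":0.1}]'
```

```text
time_s: 27.7
ee_pos: [534.6, -37.7, 196.5]
ee_rot: [-180.0, -0.1, 1.3]
force: [1.2, 2.6, -0.2]
gripper_width: 20.0
time_s: 28.53
ee_pos: [534.7, -37.9, 251.0]
ee_rot: [180.0, -0.1, 1.3]
force: [0.1, 0.4, -0.5]
gripper_width: 50.0
```

```bash
python3 -m inch '[{"x":-0.59,"y":1.77,"z":0,"yaw":0,"gripper":0.1},{"x":-0.59,"y":1.77,"z":0,"yaw":0,"gripper":0.1},{"x":-0.59,"y":1.77,"z":0,"yaw":0,"gripper":0.1},{"x":-0.59,"y":1.77,"z":0,"yaw":0,"gripper":0.1},{"x":-0.59,"y":1.77,"z":0,"yaw":0,"gripper":0.1},{"x":-0.59,"y":1.77,"z":0,"yaw":0,"gripper":0.1},{"x":-0.59,"y":1.77,"z":0,"yaw":0,"gripper":0.1},{"x":-0.59,"y":1.77,"z":0,"yaw":0,"gripper":0.1},{"x":0,"y":0,"z":0,"yaw":0,"gripper":0.1},{"x":0,"y":0,"z":0,"yaw":0,"gripper":0.1}]'; python3 -m inch '[{"x":0,"y":0,"z":1.6,"yaw":0,"gripper":0.1},{"x":0,"y":0,"z":1.6,"yaw":0,"gripper":0.1},{"x":0,"y":0,"z":1.6,"yaw":0,"gripper":0.1},{"x":0,"y":0,"z":1.0,"yaw":0,"gripper":0.1},{"x":0,"y":0,"z":0.9,"yaw":0,"gripper":0.1},{"x":0,"y":0,"z":0,"yaw":0,"gripper":-0.6},{"x":0,"y":0,"z":0,"yaw":0,"gripper":-0.6},{"x":0,"y":0,"z":0,"yaw":0,"gripper":-0.6},{"x":0,"y":0,"z":0,"yaw":0,"gripper":-0.6},{"x":0,"y":0,"z":0,"yaw":0,"gripper":-0.6},{"x":0,"y":0,"z":0,"yaw":0,"gripper":-0.6}]'
python3 - <<'E'
from h import *
f=grab('scene');t=grab('top');np.savez('arr3.npz',s=f['pixels'],t=t['pixels'])
E
```

```text
time_s: 29.37
ee_pos: [489.5, -180.6, 249.0]
ee_rot: [-179.9, 0.1, 1.2]
force: [0.6, 0.3, 0.1]
gripper_width: 49.8
time_s: 30.28
ee_pos: [490.8, -180.1, 184.2]
ee_rot: [-180.0, -0.1, 1.3]
force: [0.5, 2.3, 2.7]
gripper_width: 21.6
```

```bash
python3 -m inch '[{"x":0.29,"y":0,"z":-0.17,"yaw":0,"gripper":-0.6},{"x":0.30,"y":0,"z":-0.16,"yaw":0,"gripper":-0.6},{"x":0.30,"y":0,"z":-0.15,"yaw":0,"gripper":-0.6},{"x":0.31,"y":0,"z":-0.14,"yaw":0,"gripper":-0.6},{"x":0.31,"y":0,"z":-0.13,"yaw":0,"gripper":-0.6},{"x":0.32,"y":0,"z":-0.12,"yaw":0,"gripper":-0.6},{"x":0.32,"y":0,"z":-0.10,"yaw":0,"gripper":-0.6},{"x":0.32,"y":0,"z":-0.09,"yaw":0,"gripper":-0.6},{"x":0.33,"y":0,"z":-0.08,"yaw":0,"gripper":-0.6},{"x":0.33,"y":0,"z":-0.07,"yaw":0,"gripper":-0.6}]';python3 -m inch '[{"x":0.33,"y":0,"z":-0.06,"yaw":0,"gripper":-0.6},{"x":0.33,"y":0,"z":-0.04,"yaw":0,"gripper":-0.6},{"x":0.34,"y":0,"z":-0.03,"yaw":0,"gripper":-0.6},{"x":0.34,"y":0,"z":-0.02,"yaw":0,"gripper":-0.6},{"x":0.34,"y":0,"z":-0.01,"yaw":0,"gripper":-0.6},{"x":0.34,"y":0,"z":0.01,"yaw":0,"gripper":-0.6},{"x":0.34,"y":0,"z":0.02,"yaw":0,"gripper":-0.6},{"x":0.34,"y":0,"z":0.03,"yaw":0,"gripper":-0.6},{"x":0.33,"y":0,"z":0.04,"yaw":0,"gripper":-0.6},{"x":0.33,"y":0,"z":0.06,"yaw":0,"gripper":-0.6}]'; python3 -m inch '[{"x":0.33,"y":0,"z":0.07,"yaw":0,"gripper":-0.6},{"x":0.33,"y":0,"z":0.08,"yaw":0,"gripper":-0.6},{"x":0.32,"y":0,"z":0.09,"yaw":0,"gripper":-0.6},{"x":0.32,"y":0,"z":0.10,"yaw":0,"gripper":-0.6},{"x":0.32,"y":0,"z":0.12,"yaw":0,"gripper":-0.6},{"x":0.31,"y":0,"z":0.13,"yaw":0,"gripper":-0.6},{"x":0.31,"y":0,"z":0.14,"yaw":0,"gripper":-0.6},{"x":0.30,"y":0,"z":0.15,"yaw":0,"gripper":-0.6},{"x":0.30,"y":0,"z":0.16,"yaw":0,"gripper":-0.6},{"x":0.29,"y":0,"z":0.17,"yaw":0,"gripper":-0.6},{"x":0,"y":0,"z":0,"yaw":0,"gripper":-0.6}]'
```

```text
time_s: 31.22
ee_pos: [521.9, -179.6, 195.5]
ee_rot: [-180.0, 0.0, 1.3]
force: [-3.1, 2.8, -0.9]
gripper_width: 21.7
time_s: 32.05
ee_pos: [556.1, -179.0, 196.1]
ee_rot: [180.0, -0.1, 1.3]
force: [-2.9, 3.6, 4.1]
gripper_width: 21.5
time_s: 32.97
ee_pos: [588.8, -178.4, 183.8]
ee_rot: [180.0, -0.3, 1.3]
force: [1.0, 4.0, 2.5]
gripper_width: 21.8
```

```bash
python3 -m inch '[{"x":0,"y":0,"z":0,"yaw":0,"gripper":0.1},{"x":0,"y":0,"z":0,"yaw":0,"gripper":0.1},{"x":0,"y":0,"z":0,"yaw":0,"gripper":0.1},{"x":0,"y":0,"z":0,"yaw":0,"gripper":0.1},{"x":0,"y":0,"z":0,"yaw":0,"gripper":0.1},{"x":0,"y":0,"z":0,"yaw":0,"gripper":0.1},{"x":0,"y":0,"z":0,"yaw":0,"gripper":0.1},{"x":0,"y":0,"z":0,"yaw":0,"gripper":0.1},{"x":0,"y":0,"z":0,"yaw":0,"gripper":0.1},{"x":0,"y":0,"z":0,"yaw":0,"gripper":0.1},{"x":0,"y":0,"z":0,"yaw":0,"gripper":0.1},{"x":0,"y":0,"z":0,"yaw":0,"gripper":0.1}]'; python3 -m inch '[{"x":0,"y":0,"z":0,"yaw":0,"gripper":0.1},{"x":0,"y":0,"z":0,"yaw":0,"gripper":0.1},{"x":0,"y":0,"z":0,"yaw":0,"gripper":0.1},{"x":0,"y":0,"z":0,"yaw":0,"gripper":0.1},{"x":0,"y":0,"z":0,"yaw":0,"gripper":0.1},{"x":0,"y":0,"z":0,"yaw":0,"gripper":0.1},{"x":0,"y":0,"z":0,"yaw":0,"gripper":0.1},{"x":0,"y":0,"z":0,"yaw":0,"gripper":0.1},{"x":0,"y":0,"z":0,"yaw":0,"gripper":0.1},{"x":0,"y":0,"z":0,"yaw":0,"gripper":0.1},{"x":0,"y":0,"z":0,"yaw":0,"gripper":0.1},{"x":0,"y":0,"z":0,"yaw":0,"gripper":0.1}]'
python3 - <<'E'
from h import *
A=np.load('arr3.npz')['s']
P=[(-203,193),(-203,185),(-203,170),(-228,157),(-270,150),(105,150)]
for k in range(3):
    f=grab('scene')
    print([r[4] for r in tilt(f,A,f['pixels'],P)],[list(map(float,r[3])) for r in tilt(f,A,f['pixels'],P)][:1])
print('arr2 vs free2',[r[4] for r in tilt(f,np.load('arr2.npz')['s'],np.load('free2.npz')['s'],P)])
np.savez('free3.npz',s=f['pixels'])
E
```

```text
time_s: 33.97
ee_pos: [586.5, -178.3, 183.3]
ee_rot: [180.0, -0.0, 1.3]
force: [0.1, -0.1, 0.0]
gripper_width: 50.5
time_s: 34.97
ee_pos: [586.5, -178.3, 183.3]
ee_rot: [180.0, -0.0, 1.3]
force: [-0.7, 0.8, -0.5]
gripper_width: 49.9
[0.0011, 0.0013, 0.002, 0.0015, 0.0007, 0.003] [[-0.029999999329447746, -0.05000000074505806]]
[0.0012, 0.0013, 0.002, 0.0016, 0.0008, 0.003] [[-0.019999999552965164, -0.05999999865889549]]
[0.001, 0.0011, 0.002, 0.0013, 0.0006, 0.003] [[-0.009999999776482582, -0.05000000074505806]]
arr2 vs free2 [0.0038, 0.0036, 0.0039, 0.0026, 0.0013, 0.0049]
```

Tilt is now about +0.0015 rad and still. I'll hold one more second, then arrest.

```bash
python3 -m inch '[{"x":0,"y":0,"z":0,"yaw":0,"gripper":0.1},{"x":0,"y":0,"z":0,"yaw":0,"gripper":0.1},{"x":0,"y":0,"z":0,"yaw":0,"gripper":0.1},{"x":0,"y":0,"z":0,"yaw":0,"gripper":0.1},{"x":0,"y":0,"z":0,"yaw":0,"gripper":0.1},{"x":0,"y":0,"z":0,"yaw":0,"gripper":0.1},{"x":0,"y":0,"z":0,"yaw":0,"gripper":0.1},{"x":0,"y":0,"z":0,"yaw":0,"gripper":0.1},{"x":0,"y":0,"z":0,"yaw":0,"gripper":0.1},{"x":0,"y":0,"z":0,"yaw":0,"gripper":0.1},{"x":0,"y":0,"z":0,"yaw":0,"gripper":0.1},{"x":0,"y":0,"z":0,"yaw":0,"gripper":0.1}]'; python3 -m inch '[{"x":0,"y":0,"z":0,"yaw":0,"gripper":-0.6},{"x":0,"y":0,"z":0,"yaw":0,"gripper":-0.6},{"x":0,"y":0,"z":0,"yaw":0,"gripper":-0.6},{"x":0,"y":0,"z":0,"yaw":0,"gripper":-0.6},{"x":0,"y":0,"z":0,"yaw":0,"gripper":-0.6},{"x":0,"y":0,"z":0,"yaw":0,"gripper":-0.6}]' 10
python3 -m inch '[{"x":-0.29,"y":0,"z":-0.17,"yaw":0,"gripper":-0.6},{"x":-0.30,"y":0,"z":-0.16,"yaw":0,"gripper":-0.6},{"x":-0.30,"y":0,"z":-0.15,"yaw":0,"gripper":-0.6},{"x":-0.31,"y":0,"z":-0.14,"yaw":0,"gripper":-0.6},{"x":-0.31,"y":0,"z":-0.13,"yaw":0,"gripper":-0.6},{"x":-0.32,"y":0,"z":-0.12,"yaw":0,"gripper":-0.6},{"x":-0.32,"y":0,"z":-0.10,"yaw":0,"gripper":-0.6},{"x":-0.32,"y":0,"z":-0.09,"yaw":0,"gripper":-0.6},{"x":-0.33,"y":0,"z":-0.08,"yaw":0,"gripper":-0.6},{"x":-0.33,"y":0,"z":-0.07,"yaw":0,"gripper":-0.6}]'; python3 -m inch '[{"x":-0.33,"y":0,"z":-0.06,"yaw":0,"gripper":-0.6},{"x":-0.33,"y":0,"z":-0.04,"yaw":0,"gripper":-0.6},{"x":-0.34,"y":0,"z":-0.03,"yaw":0,"gripper":-0.6},{"x":-0.34,"y":0,"z":-0.02,"yaw":0,"gripper":-0.6},{"x":-0.34,"y":0,"z":-0.01,"yaw":0,"gripper":-0.6},{"x":-0.34,"y":0,"z":0.01,"yaw":0,"gripper":-0.6},{"x":-0.34,"y":0,"z":0.02,"yaw":0,"gripper":-0.6},{"x":-0.34,"y":0,"z":0.03,"yaw":0,"gripper":-0.6},{"x":-0.33,"y":0,"z":0.04,"yaw":0,"gripper":-0.6},{"x":-0.33,"y":0,"z":0.06,"yaw":0,"gripper":-0.6}]'; python3 -m inch '[{"x":-0.33,"y":0,"z":0.07,"yaw":0,"gripper":-0.6},{"x":-0.33,"y":0,"z":0.08,"yaw":0,"gripper":-0.6},{"x":-0.32,"y":0,"z":0.09,"yaw":0,"gripper":-0.6},{"x":-0.32,"y":0,"z":0.10,"yaw":0,"gripper":-0.6},{"x":-0.32,"y":0,"z":0.12,"yaw":0,"gripper":-0.6},{"x":-0.31,"y":0,"z":0.13,"yaw":0,"gripper":-0.6},{"x":-0.31,"y":0,"z":0.14,"yaw":0,"gripper":-0.6},{"x":-0.30,"y":0,"z":0.15,"yaw":0,"gripper":-0.6},{"x":-0.30,"y":0,"z":0.16,"yaw":0,"gripper":-0.6},{"x":-0.35,"y":0,"z":0.20,"yaw":0,"gripper":-0.6},{"x":0,"y":0,"z":0,"yaw":0,"gripper":-0.6},{"x":0,"y":0,"z":0,"yaw":0,"gripper":-0.6}]'
```

```text
time_s: 36.12
ee_pos: [586.5, -178.3, 183.3]
ee_rot: [180.0, -0.0, 1.3]
force: [0.4, -0.3, -0.4]
gripper_width: 50.1
time_s: 36.62
ee_pos: [586.5, -178.3, 183.3]
ee_rot: [180.0, -0.0, 1.3]
force: [0.4, -1.4, -0.4]
gripper_width: 21.5
time_s: 37.45
ee_pos: [554.9, -178.9, 195.4]
ee_rot: [-180.0, -0.0, 1.3]
force: [2.7, 0.0, -5.9]
gripper_width: 21.6
time_s: 38.28
ee_pos: [521.6, -179.6, 196.1]
ee_rot: [-180.0, -0.1, 1.3]
force: [2.7, 2.8, 1.5]
gripper_width: 21.8
time_s: 39.28
ee_pos: [488.8, -180.2, 182.5]
ee_rot: [-180.0, 0.1, 1.3]
force: [0.6, 4.7, 2.5]
gripper_width: 21.9
```

```bash
python3 -m inch '[{"x":0,"y":0,"z":0,"yaw":0,"gripper":0.1},{"x":0,"y":0,"z":0,"yaw":0,"gripper":0.1},{"x":0,"y":0,"z":0,"yaw":0,"gripper":0.1},{"x":0,"y":0,"z":0,"yaw":0,"gripper":0.1},{"x":0,"y":0,"z":-1.7,"yaw":0,"gripper":0.1},{"x":0,"y":0,"z":-2,"yaw":0,"gripper":0.1},{"x":0,"y":0,"z":-2,"yaw":0,"gripper":0.1},{"x":0,"y":0,"z":-2,"yaw":0,"gripper":0.1},{"x":-2,"y":0,"z":0,"yaw":0,"gripper":0.1},{"x":-2,"y":0,"z":0,"yaw":0,"gripper":0.1},{"x":-2,"y":0,"z":0,"yaw":0,"gripper":0.1},{"x":-2,"y":0,"z":0,"yaw":0,"gripper":0.1}]'; python3 -m inch '[{"x":-2,"y":0,"z":0,"yaw":0,"gripper":0.1},{"x":-2,"y":0,"z":0,"yaw":0,"gripper":0.1},{"x":0,"y":0,"z":0,"yaw":0,"gripper":0.1},{"x":0,"y":0,"z":0,"yaw":0,"gripper":0.1},{"x":0,"y":0,"z":0,"yaw":0,"gripper":0.1}]'
python3 - <<'E'
from h import *
f=grab('scene');t=grab('top')
print([r[4] for r in tilt(f,np.load('arr3.npz')['s'],f['pixels'],[(-203,193),(-203,170),(105,150)])])
A=f['pixels'][110:300,215:345,::-1];B=t['pixels'][150:250,130:345,::-1]
cv2.imwrite('pics/f.png',np.hstack([cv2.resize(A,(390,570),interpolation=2),cv2.copyMakeBorder(cv2.resize(B,(408,190),interpolation=2),0,380,0,0,0)]))
E
```

```text
time_s: 40.28
ee_pos: [408.6, -182.5, 259.9]
ee_rot: [180.0, 0.0, 1.3]
force: [-0.7, -0.1, 0.3]
gripper_width: 50.1
time_s: 40.7
ee_pos: [370.4, -183.5, 260.2]
ee_rot: [180.0, -0.1, 1.3]
force: [-0.0, 0.2, -0.4]
gripper_width: 50.1
[-0.0001, 0.0001, 0.0002]
```

View pics/f.png

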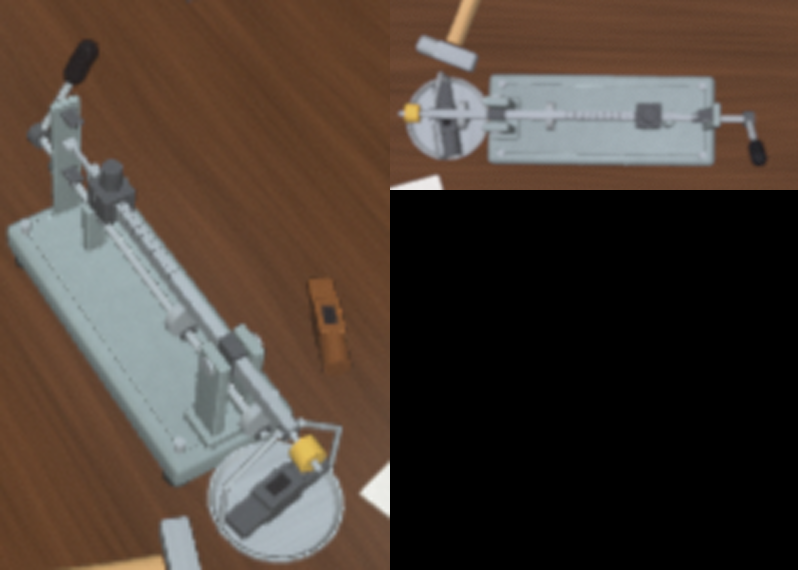

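The picture shows the lever back at its arrested end with its grip at about (80,60), the beam level, the poise outward at about (110,195), and the hammer head in the pan at about (275,490). The robot is clear, so I'm handing in.

```bash
python3 -c "
from workcell import env;print(env.job_done())"
```

```text
the job is handed in; nothing more can be done
None
```

The hammer head is weighed and the job is handed in at about 41 s of the 72 s allowed; no verdict was reported.

- **First release:** the beam tipped pointer-up by about 0.081 rad. I arrested it and slid the poise out 58 mm.
- **Second release:** it read about +0.0045 rad. That was within the 0.007 limit but close to it, so I arrested the beam again and moved the poise 3 mm further out.
- **Third release:** the beam hung free and still at about +0.0015 rad for well over a second, with the gripper clear of the beam and poise. I then arrested it and backed the arm off.

**Last checks:** the lever is back at its arrested end and the beam is level, within 0.0002 rad of the earlier arrested picture. The poise is at about 0.107 m by my measurement, and the hammer head lies in the pan. The hammer head of the nearby hand hammer looked in place; I did not re-check the tin or tongs, but the arm never went near them.

**Limits of the measurement:** image tracking resolves only a few thousandths of a radian. Individual tracking points on the last release ranged from 0.0006 to 0.003 rad, and they assume the arrested beam is exactly level. In the first tilt measurement, the tracking points on the thin pointer end disagreed (0.017 to 0.05 rad), so I used the poise and balance nut instead.

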